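# Find the hidden catch of the cash drawer

### The arm

A 7-joint arm with a two-finger parallel gripper is mounted at the origin on the work surface. World frame = base frame: x ahead of the robot, y to its left, z up, the work surface at z = 0. Lengths are in m, angles in rad, forces in N, time in s.
With the tool pointing down it reaches from about 0.4 to 0.85 m from the base axis. Payload 4.4 kg.
Tool frame: the origin (TCP) lies on the front face of the gripper's body, between the roots of the fingers; the fingertips stand 97 mm ahead of it and the grasp point (between the pads) lies 78 mm ahead of it; z points along the fingers, y is the line along which they close (so a half turn about z gives the same grasp; the last joint's range is limited). The gripper opens to 94 mm and grips with 3 to 60 N. Pads are 16 mm wide; open, the fingers measure 119 mm over their backs; the gripper's body (75 mm by 177 mm) begins 78 mm behind the grasp point.
Start: joints at [-1.346, 0.628, 0.038, 1.517, -0.027, 0.996, -0.02], TCP at [0.186, 0.623, 0.303] pointing down, gripper open.
Joint ranges: [-3.06, 3.06], [-0.37, 2.12], [-1.25, 1.32], [0.18, 2.47], [-1.1, 4.24], [0.23, 1.98], [-2.94, 2.94]. Speed limits (rad/s): [2.57, 2.57, 3.14, 3.14, 3.14, 3.14, 3.14].

### API

Orientations are given as a unit quaternion [w, x, y, z].
In Python, from bench import manip gives the robot as it stands.
- The arm moves only by the tool apply_moves, never from a script. Its argument "series" is a list of rows, each a list of 3 entries, a list of its own where there are three numbers: the shift along the tool's x, y, z in m, then the turn about the tool's z in rad, then the opening in per cent of the stroke, from 0 (shut) to 100 (fully open). A call has 1 to 8 rows; each row shifts and turns the commanded pose from where the row before left it, along the tool's axes as they then stand; what a row does not reach is not made up. A row lasts 1/8 s, in which the tool goes at most 62.5 mm and 10.7 degrees, less where a joint would pass 70% of its speed; a pose out of reach is approached as far as the arm can. A call is refused whole if a number of a shift passes 0.0625 or a number of a turn 0.188, either way. A call with a gripper value outside its range is refused whole. The fingers move at their own pace and stop on an object; "newtons" is the grip in N (left out, the last holds). Time passes only in rows, so rows that do not move let the fingers close. It gives the time, the measured TCP pose, the force, the opening and the grip force at its end, in the units of the state.
- manip.read_state(): the state, without advancing time (a new reading comes with each control period).
- manip.read_camera(name): name is "scene" or "top"; returns a dict with "frame" (384x512x3 uint8, red, green, blue), "range_z" (384x512 float32, m along the optical axis (not along the pixel's ray), 0 where there is no reading), "camera_matrix" (3x3 intrinsics, pixels), "D" ([k1, k2, p1, p2, k3] as OpenCV has them; the pictures are not rectified), "extrinsics" (4x4, takes a point from camera to world coordinates). Camera axes: x right, y down, z forward; pixel columns grow to the right and rows downward; lengths in m; the calibration is good to about 2 mm. A picture is of the moment at which its call begins.
- manip.close_job(): hands the job in; it is judged then, once.
Trained networks look in a picture, given as the dict that the camera call returned (one of the last four; its "shot" number tells which), for a name from the list of things; names that differ only in an ending like _2 or _b are one class to them, and where a whole thing is asked for, a point or a joint stands for the part that bears it (a point fixed in the world has none). Each returns a list of dicts, best first, with "confidence" (0 to 1); they miss things now and then, are a little off and sometimes report something else, mostly with a low value. They report only what shows in the picture. A call takes as long as a camera call.
- manip.recognise(thing, picture): "at" ([x, y, z] in m, in the coordinates of the camera as it stood for that picture, good to about 4 mm: the middle of the surface that is visible of it).
- manip.silhouettes(thing, picture): "region" (384x512 bool, what is visible of it).
The state is a dict: "time": time; "joint_pos": joint angles; "dq": joint speeds; "joint_torque": joint torques, N m; "position": TCP position; "tcp_rot": TCP orientation; "wrist_force": force on the tool from outside, world axes, zero at the start; "wrist_torque": the same for the moment, N m; "finger_gap": finger opening in m; "finger_force": force on a finger pad.
Only numpy, scipy, OpenCV 4.12 (cv2) and the standard library are available. Lean on these libraries where they do the work, as an engineer would, in place of code of your own. Each camera call takes 0.05 s, during which the arm holds its last target. There are 200 camera calls.

### The job

Open the food bank's cash drawer by its hidden catch: feel across the six flush metal plates in the top of the low blue cabinet with the fingertips until you find the one that gives, and press that one down until the drawer springs out. Then take the hand away so that the plate comes back up, and leave the drawer standing open. Do not pick up or shift anything on the table or on the cabinet.

Things in the scene. Friction and masses are not known exactly. Their poses are not given: they have to be found in the camera images.
- cabinet: Low blue cash cabinet, 260 mm (x) x 260 mm (y) x 90 mm high, fixed to the table, with a white flat top panel. Origin: centre of its underside on the table; its own +x points to its back, +y to its left, z up; its drawer front is the face at -x. The panel is level, 90 mm above the origin.
- panel (a point): Centre of six look-alike 44 mm square steel plates, on the white panel's surface (38 mm in front of the cabinet's centre); axes as the cabinet's. Plate centres from here: x -32 or +32 mm, y -64, 0 or +64 mm. Each lies in a 46 mm square opening, its top 2 mm below the surface. One, a different one each time, not to be told by eye, is the hidden catch; five are rigid blanks.
- catch (a joint): How far the live plate (the hidden catch) is pressed down, in m: 0 at rest, 0.006 fully down. Its spring resists with about 1 N at first and 4 to 5 N fully down; it frees the drawer from about 0.004 on and springs back up when let go.
- drawer (a joint): How far the drawer stands out of the cabinet's front (towards the cabinet's -x), in m: 0 shut, 0.055 fully out. It is sprung; when the catch is pressed it slides out by itself in about half a second and stays out.
- tin_mid (a point): Centre (half-way up) of a bystander to be left alone: low round food tin, 60 mm across, 35 mm high, standing on the rear part of the cabinet's top.
- tea_mid (a point): Centre (half-way up) of a bystander to be left alone: tea carton 80 x 50 x 110 mm high beside the cabinet.
- mug_mid (a point): Centre (half-way up) of a bystander to be left alone: red mug 80 mm across, 90 mm high beside the cabinet.
- cola_mid (a point): Centre (half-way up) of a bystander to be left alone: amber drink bottle with a red label, 66 mm across, 190 mm high.
- lime_mid (a point): Centre (half-way up) of a bystander to be left alone: green drink bottle, 66 mm across, 190 mm high.
- tape_mid (a point): Centre (half-way up) of a bystander to be left alone: roll of parcel tape lying flat, 100 mm across, 48 mm high.
- jar_mid (a point): Centre (half-way up) of a bystander to be left alone: glass jar with a red lid, 70 mm across, 100 mm high.

How it is judged:
On the way:
1. the hidden catch is pressed down (more than 3.5 mm) (value of joint catch above 0.0035 m), for 0.04 s.
At the end, for the whole second after the job is handed in: The drawer stands out by more than 45 mm, the catch plate is back up (within 1.5 mm of rest), and every bystander is within 30 mm of where it began (value of joint drawer above 0.045 m and value of joint catch below 0.0015 m and distance of each of tin_mid, tea_mid, mug_mid, cola_mid, lime_mid, tape_mid, jar_mid from where it was at the start of the episode below 0.03 m); the robot touches nothing.
It fails at once if a bystander is lifted, toppled or shifted by more than 30 mm (distance of any of tin_mid, tea_mid, mug_mid, cola_mid, lime_mid, tape_mid, jar_mid from where it was at the start of the episode above 0.03 m).
It also fails if it takes over 51 s, if anything falls off the work surface, if the arm or the gripper's body presses on something with over 40 N, if the wrist force passes 120 N, or if a joint passes its speed limit or range.

## Working session

There is one attempt and no reset: what is moved stays moved. The work goes in short steps, Python scripts to look and compute and a tool call to move; the robot and the scene stay as the last step left them, time stands still between calls to the robot, and variables do not carry over. Pictures are saved under pics/ and viewed, at most 10 in all, crops included, and the job is handed in when it is done.

Besides the shell and the picture viewer there is one more tool, called after "Emit:" in YAML: its name, and indented under it one key for each argument. apply_moves: Moves the arm, as the interface text tells. Its arguments: {"type":"object","properties":{"series":{"type":"array"},"newtons":{"type":"number"}},"required":["series"]}

```bash
mkdir -p pics; python3 - <<'E'
from bench import manip
import cv2,numpy as np
s=manip.read_state();print({k:np.round(v,3) for k,v in s.items()})
for n in("scene","top"):
    p=manip.read_camera(n);cv2.imwrite(f"pics/{n}0.png",p["frame"][:,:,::-1])
    np.savez(f"{n}0.npz",**{k:p[k] for k in("frame","range_z","camera_matrix","D","extrinsics")})
    E=np.array(p["extrinsics"]);print(n,np.round(E,3).tolist())
    for t in("cabinet","panel","tin_mid","tea_mid","mug_mid","cola_mid","lime_mid","tape_mid","jar_mid"):
        for r in manip.recognise(t,p)[:2]:print(t,round(r["confidence"],2),np.round(E[:3,:3]@r["at"]+E[:3,3],3))
E
```

```text
{'time': np.float64(0.0), 'joint_pos': array([-1.346,  0.629,  0.038,  1.518, -0.027,  0.996, -0.02 ]), 'dq': array([ 0.   , -0.   ,  0.001,  0.   ,  0.001,  0.002, -0.   ]), 'joint_torque': array([ 0.0000e+00, -5.4972e+01,  1.1430e+00, -1.8663e+01, -5.2000e-02,
        2.4000e-02,  0.0000e+00]), 'position': array([0.186, 0.622, 0.302]), 'tcp_rot': array([-0.   ,  0.145,  0.989, -0.001]), 'wrist_force': array([ 0.341, -0.603,  0.039]), 'wrist_torque': array([-0.028, -0.029, -0.002]), 'finger_force': np.float64(0.0), 'finger_gap': np.float64(0.094)}
scene [[-0.7, 0.556, -0.448, 1.315], [0.714, 0.546, -0.439, 0.747], [0.0, -0.627, -0.779, 1.398], [0.0, 0.0, 0.0, 1.0]]
cabinet 0.87 [ 0.586 -0.01   0.089]
panel 0.85 [ 0.585 -0.011  0.09 ]
tin_mid 0.53 [0.652 0.016 0.126]
tea_mid 0.65 [0.599 0.175 0.093]
mug_mid 0.74 [ 0.513 -0.247  0.057]
cola_mid 0.61 [0.526 0.464 0.114]
lime_mid 0.94 [0.647 0.452 0.117]
tape_mid 0.79 [ 0.454 -0.47   0.029]
jar_mid 0.67 [ 0.617 -0.444  0.073]
top [[-0.018, -0.977, 0.212, 0.32], [-1.0, 0.019, -0.0, -0.007], [-0.004, -0.212, -0.977, 1.184], [0.0, 0.0, 0.0, 1.0]]
cabinet 0.95 [ 0.558 -0.058  0.088]
cabinet 0.16 [0.579 0.152 0.111]
panel 0.82 [ 0.548 -0.052  0.092]
tin_mid 0.78 [0.639 0.009 0.124]
tea_mid 0.78 [0.577 0.152 0.107]
mug_mid 0.72 [ 0.515 -0.259  0.031]
cola_mid 0.92 [0.494 0.442 0.123]
lime_mid 0.64 [0.615 0.43  0.123]
lime_mid 0.53 [0.494 0.447 0.123]
tape_mid 0.76 [ 0.452 -0.483  0.048]
jar_mid 0.6 [ 0.597 -0.459  0.098]
```

```bash
python3 - <<'E'
import cv2,numpy as np
# panel: white points at z~0.09 in top view
d=np.load("top0.npz");K,D,E=d["camera_matrix"],d["D"],d["extrinsics"];z=d["range_z"]
v,u=np.mgrid[:384,:512];n=cv2.undistortPoints(np.stack([u,v],-1).reshape(-1,1,2).astype(float),K,D).reshape(384,512,2)
P=np.dstack([n*z[...,None],z])@E[:3,:3].T+E[:3,3]
m=((abs(P[...,2]-.089)<.006)&(z>0)).astype(np.uint8)
m=cv2.morphologyEx(m,cv2.MORPH_OPEN,np.ones((3,3)))
c,l,st,ce=cv2.connectedComponentsWithStats(m);print(st,ce)
i=1+st[1:,4].argmax();Q=P[l==i];r=cv2.minAreaRect(Q[:,:2].astype(np.float32));print(r,Q[:,2].mean())
E
```

```text
[[     0      0    512    384 190484]
 [    18    110      3      4     12]
 [    79    139      3      3      9]
 [    14    141      3      3      9]
 [   224    146     90     89   6028]
 [    11    161      3      3      9]
 [   457    244      3      3      9]
 [   469    307      3      3      9]
 [   472    327      3      3      9]
 [   473    336      3      4     12]
 [   475    350      3      3      9]
 [   477    364      3      3      9]] [[255.0036486  191.46857479]
 [ 19.         111.5       ]
 [ 80.         140.        ]
 [ 15.         142.        ]
 [270.59638354 191.6016921 ]
 [ 12.         162.        ]
 [458.         245.        ]
 [470.         308.        ]
 [473.         328.        ]
 [474.         337.5       ]
 [476.         351.        ]
 [478.         365.        ]]
((0.5520297884941101, -0.043750911951065063), (0.26059818267822266, 0.26147565245628357), 81.58341979980469) 0.08983741784187428
```

View picture.

```bash
cat > h.py <<'E'
import cv2,numpy as np
C=np.array([.552,-.0437]);A=np.deg2rad(-8.42)
def plates(C=C,A=A):
    X=np.array([np.cos(A),np.sin(A)]);Y=np.array([-X[1],X[0]]);p=C-.038*X
    return [p+a*X+b*Y for a in(-.032,.032) for b in(.064,0,-.064)]
def delta(pos,q,tgt):  # world vector -> tool axes
    from scipy.spatial.transform import Rotation as R
    return R.from_quat(np.r_[q[1:],q[0]]).inv().apply(np.array(tgt)-pos)
E
python3 - <<'E'
from h import *
d=np.load("top0.npz");K,D,E=d["camera_matrix"],d["D"],d["extrinsics"];im=np.ascontiguousarray(d["frame"][:,:,::-1])
W=np.linalg.inv(E);big=cv2.resize(im[120:260,190:350],None,fx=4,fy=4,interpolation=2)
raw=big.copy()
for i,p in enumerate(plates()):
    uv=cv2.projectPoints(np.array([[*p,.088]]),cv2.Rodrigues(W[:3,:3])[0],W[:3,3],K,D)[0].ravel()
    print(i,p.round(4),uv.round(1));q=tuple(int(t) for t in((uv-[190,120])*4+2));cv2.drawMarker(big,q,(0,0,255),0,14,1);cv2.putText(big,str(i),q,0,.6,(0,0,255),1)
cv2.imwrite("pics/ov.png",big)
E
```

```text
0 [0.4921 0.0299] [246.8 207.6]
1 [ 0.4828 -0.0335] [266.9 210.2]
2 [ 0.4734 -0.0968] [287.  212.7]
3 [0.5554 0.0205] [249.5 188. ]
4 [ 0.5461 -0.0428] [269.3 190.5]
5 [ 0.5367 -0.1061] [289.3 193. ]
```

View pics/ov.png

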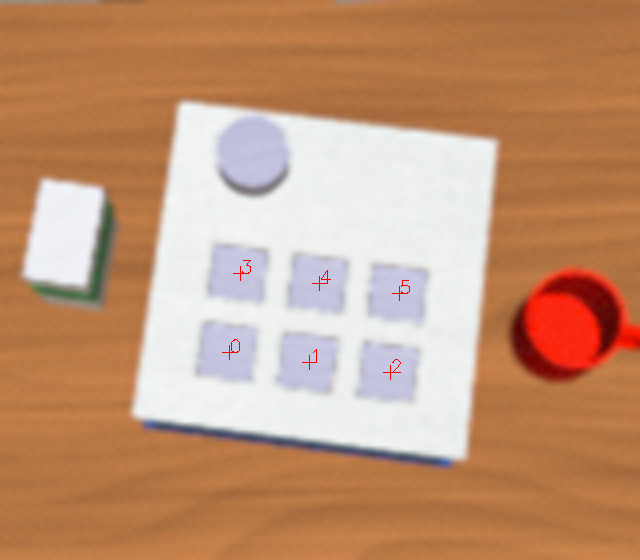

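View pics/scene0.png

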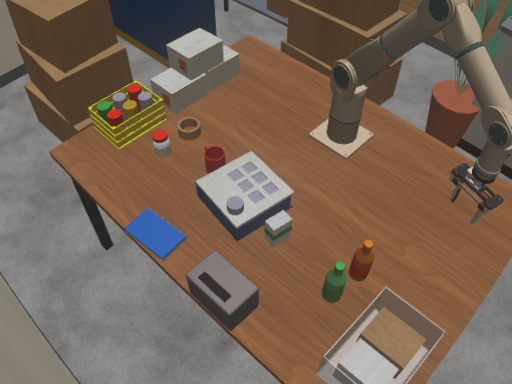

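Emit:
apply_moves:
  series:
    - [[0,0,-0.035],-0.075,50]
    - [[0,0,-0.035],-0.07,0]
    - [[-0.02,-0.03,0],0,0]
    - [[-0.02,-0.03,0],0,0]
    - [[-0.02,-0.03,0],0,0]
    - [[-0.02,-0.03,0],0,0]
    - [[-0.02,-0.03,0],0,0]
    - [[-0.02,-0.03,0],0,0]
  newtons: 20

```text
time: 2.0
position: [0.2794, 0.4261, 0.3729]
tcp_rot: [0.0, 0.073, 0.997, 0.0]
wrist_force: [0.3, -0.2, -0.1]
finger_gap: 0.0174
finger_force: 0.0
```

Emit:
apply_moves:
  series:
    - [[-0.03,-0.04,0],0,0]
    - [[-0.03,-0.04,0],0,0]
    - [[-0.03,-0.04,0],0,0]
    - [[-0.03,-0.04,0],0,0]
    - [[-0.03,-0.04,0],0,0]
    - [[-0.03,-0.04,0],0,0]
    - [[-0.03,-0.04,0],0,0]
    - [[0,0,0],0,0]

```text
time: 3.0
position: [0.4475, 0.1159, 0.3729]
tcp_rot: [0.001, 0.077, 0.997, -0.001]
wrist_force: [-0.4, 0.7, 0.5]
finger_gap: 0.0005
finger_force: 0.0
```

```bash
cat > st.py <<'E'
import sys
from h import *
from bench import manip
s=manip.read_state();p=s["position"];q=s["tcp_rot"]
print(round(float(s["time"]),2),"pos",p.round(4),"q",q.round(4),"F",s["wrist_force"].round(2),"gap",round(float(s["finger_gap"]),4))
for i in map(int,sys.argv[1:]):print(i,"tool delta to plate, tip z .098:",delta(p,q,[*plates()[i],.195]).round(4))
E
python3 st.py 0
```

```text
3.0 pos [0.4475 0.1159 0.3729] q [ 7.000e-04  7.670e-02  9.971e-01 -6.000e-04] F [-0.41  0.73  0.52] gap 0.0005
0 tool delta to plate, tip z .098: [-0.057  -0.078   0.1781]
```

Emit:
apply_moves:
  series:
    - [[-0.029,-0.039,0.02],0,0]
    - [[-0.028,-0.039,0.02],0,0]
    - [[0,0,0.04],0,0]
    - [[0,0,0.04],0,0]
    - [[0,0,0.03],0,0]
    - [[0,0,0.02],0,0]
    - [[0,0,0.006],0,0]
    - [[0,0,0],0,0]

```text
time: 4.0
position: [0.4911, 0.0349, 0.1968]
tcp_rot: [-0.0, 0.072, 0.997, 0.0]
wrist_force: [0.2, -0.2, 0.5]
finger_gap: 0.0004
finger_force: 0.0
```

```bash
python3 st.py 0; python3 - <<'E'
from bench import manip;import cv2
p=manip.read_camera("top");cv2.imwrite("pics/t1.png",cv2.resize(p["frame"][130:250,190:350,::-1],None,fx=4,fy=4))
E
```

```text
4.0 pos [0.4911 0.0349 0.1968] q [-0.000e+00  7.240e-02  9.974e-01  2.000e-04] F [ 0.19 -0.22  0.55] gap 0.0004
0 tool delta to plate, tip z .098: [-0.0017 -0.0049  0.0018]
```

View pics/t1.png

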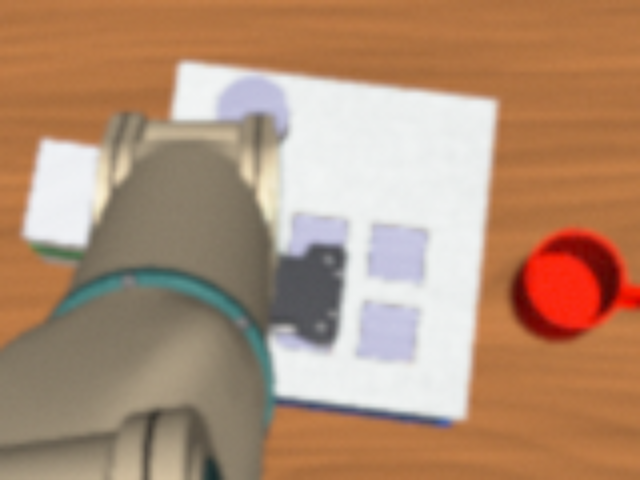

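The arm hides plate 0 from above; the gripper's body (about 310,295) is clear of the mug and the tin. Now I feel plate 0.

Emit:
apply_moves:
  series:
    - [[-0.002,-0.005,0.002],0,0]
    - [[0,0,0.004],0,0]
    - [[0,0,0.004],0,0]
    - [[0,0,0.002],0,0]
    - [[0,0,0.002],0,0]
    - [[0,0,0],0,0]

```text
time: 4.8
position: [0.4922, 0.0289, 0.1853]
tcp_rot: [0.0, 0.073, 0.997, 0.0]
wrist_force: [-7.0, -0.3, 30.9]
finger_gap: 0.0002
finger_force: 15.3
```

```bash
python3 st.py 0 1
```

```text
4.8 pos [0.4922 0.0289 0.1853] q [3.000e-04 7.300e-02 9.973e-01 5.000e-04] F [-7.04 -0.3  30.88] gap 0.0002
0 tool delta to plate, tip z .098: [ 0.0002  0.001  -0.0097]
1 tool delta to plate, tip z .098: [ 0.0003 -0.063  -0.0098]
```

Plate 0 is rigid (31 N at 88 mm). Next is plate 1.

Emit:
apply_moves:
  series:
    - [[0,0,-0.012],0,0]
    - [[0,-0.03,0],0,0]
    - [[0,-0.034,0],0,0]
    - [[0,0,0],0,0]
    - [[0,0,0.006],0,0]
    - [[0,0,0.004],0,0]
    - [[0,0,0.002],0,0]
    - [[0,0,0],0,0]

```text
time: 5.8
position: [0.4831, -0.0331, 0.1853]
tcp_rot: [0.0, 0.072, 0.997, 0.001]
wrist_force: [-6.9, 0.7, 35.0]
finger_gap: 0.0005
finger_force: 17.3
```

```bash
python3 st.py 1 2
```

```text
5.8 pos [ 0.4831 -0.0331  0.1853] q [4.000e-04 7.210e-02 9.974e-01 7.000e-04] F [-6.89  0.65 35.03] gap 0.0005
1 tool delta to plate, tip z .098: [ 0.0003 -0.0003 -0.0097]
2 tool delta to plate, tip z .098: [ 0.0005 -0.0643 -0.0098]
```

Plate 1 is rigid too. I'll press plate 2 about 0.5 mm less.

Emit:
apply_moves:
  series:
    - [[0,0,-0.012],0,0]
    - [[0,-0.03,0],0,0]
    - [[0,-0.034,0],0,0]
    - [[0,0,0],0,0]
    - [[0,0,0.006],0,0]
    - [[0,0,0.004],0,0]
    - [[0,0,0.0015],0,0]
    - [[0,0,0],0,0]

```text
time: 6.8
position: [0.4739, -0.0961, 0.1853]
tcp_rot: [0.0, 0.072, 0.997, 0.001]
wrist_force: [-6.1, 1.4, 29.8]
finger_gap: 0.0004
finger_force: 14.9
```

```bash
python3 st.py 2 5
```

```text
6.8 pos [ 0.4739 -0.0961  0.1853] q [3.000e-04 7.180e-02 9.974e-01 7.000e-04] F [-6.11  1.45 29.85] gap 0.0004
2 tool delta to plate, tip z .098: [ 0.0004 -0.0007 -0.0097]
5 tool delta to plate, tip z .098: [-0.0636 -0.0009 -0.0097]
```

Plate 2 is rigid. Next is plate 5.

Emit:
apply_moves:
  series:
    - [[0,0,-0.0115],0,0]
    - [[-0.03,-0.001,0],0,0]
    - [[-0.034,0,0],0,0]
    - [[0,0,0],0,0]
    - [[0,0,0.006],0,0]
    - [[0,0,0.004],0,0]
    - [[0,0,0.0015],0,0]
    - [[0,0,0],0,0]

```text
time: 7.8
position: [0.5357, -0.1074, 0.183]
tcp_rot: [-0.001, 0.073, 0.997, 0.0]
wrist_force: [-1.0, 1.1, 2.9]
finger_gap: 0.0006
finger_force: 1.2
```

```bash
python3 st.py 5 4
```

```text
7.8 pos [ 0.5357 -0.1074  0.183 ] q [-1.100e-03  7.280e-02  9.973e-01  4.000e-04] F [-1.    1.09  2.93] gap 0.0006
5 tool delta to plate, tip z .098: [-0.0008  0.0014 -0.012 ]
4 tool delta to plate, tip z .098: [-0.0009  0.0654 -0.012 ]
```

Plate 5 gives: 183 mm against 185.3 mm for the blanks, at only 3 N. I'll press it on and then lift.

Emit:
apply_moves:
  series:
    - [[0,0,0.002],0,0]
    - [[0,0,0.0012],0,0]
    - [[0,0,0],0,0]
    - [[0,0,0],0,0]
    - [[0,0,0],0,0]
    - [[0,0,0],0,0]

```text
time: 8.55
position: [0.5368, -0.1081, 0.18]
tcp_rot: [-0.0, 0.073, 0.997, -0.0]
wrist_force: [-1.6, 1.4, 2.9]
finger_gap: 0.0
finger_force: 1.5
```

Emit:
apply_moves:
  series:
    - [[0,0,-0.01],0,0]
    - [[0,0,-0.03],0,0]
    - [[0,0,-0.04],0,0]
    - [[0,0,-0.04],0,0]
    - [[0,0,-0.04],0,0]
    - [[0.0,0.04,0],0,0]
    - [[0,0.04,0],0,0]
    - [[0,0,0],0,0]

```text
time: 9.55
position: [0.5495, -0.0251, 0.3406]
tcp_rot: [0.001, 0.07, 0.998, 0.001]
wrist_force: [0.2, -1.0, 0.4]
finger_gap: 0.0006
finger_force: 0.0
```

```bash
python3 st.py; python3 - <<'E'
from bench import manip;import cv2
p=manip.read_camera("scene");cv2.imwrite("pics/s2.png",cv2.resize(p["frame"][110:280,140:340,::-1],None,fx=3,fy=3))
E
```

```text
9.55 pos [ 0.5495 -0.0251  0.3406] q [0.0012 0.0699 0.9976 0.001 ] F [ 0.21 -0.97  0.44] gap 0.0006
```

View pics/s2.png

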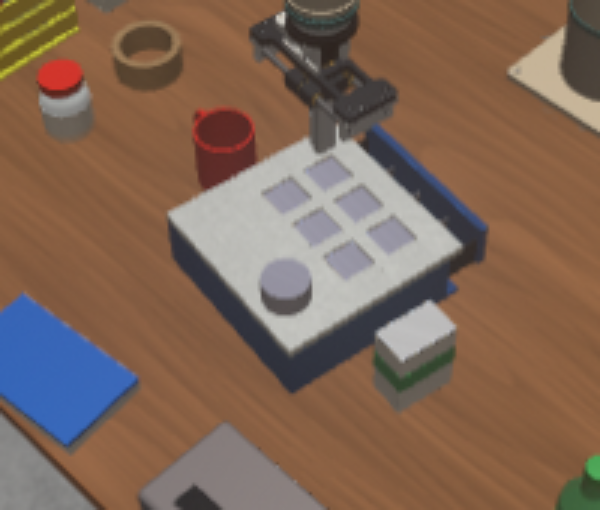

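The drawer front (about 430,190) stands out, the plates are level and the bystanders are in place. I'll check how far out it is, then hand in.

```bash
python3 - <<'E'
from h import *
from bench import manip
d=manip.read_camera("scene");K,D,E=[np.array(d[k]) for k in("camera_matrix","D","extrinsics")];z=d["range_z"]
v,u=np.mgrid[:384,:512];n=cv2.undistortPoints(np.stack([u,v],-1).reshape(-1,1,2).astype(float),K,D).reshape(384,512,2)
P=(np.dstack([n*z[...,None],z])@E[:3,:3].T+E[:3,3]).reshape(-1,3)[z.ravel()>0]
X=np.array([np.cos(A),np.sin(A)]);L=(P[:,:2]-C)@np.c_[X,[-X[1],X[0]]]
m=(abs(L[:,1])<.1)&(P[:,2]>.04)&(P[:,2]<.1)&(L[:,0]<-.135)&(L[:,0]>-.25)
o=-L[m,0]-.13;print(m.sum(),np.percentile(o,[5,50,95]).round(4))
if np.percentile(o,90)>.045: print(manip.close_job())
E
```

```text
342 [0.0392 0.043  0.052 ]
the job is handed in; nothing more can be done
None
```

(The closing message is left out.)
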